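Drop the ratchet drawing board

TASK

The drawing board is propped up on its ratchet and will only go up, notch by notch. Take it by the steel bar, raise it through the notches and on past the top one until you feel it come up against the rubber end stop, which tips the pawl out - do not lean hard on that stop. Then lower the board gently with the bar in hand until it lies flat on its rests and let go, leaving the other things on the bench where they are.

Things in the scene. Friction and masses are not known exactly. Their poses are not given: they have to be found in the camera images.
- lift_bar (a point): Centre of the lifting bar: round steel bar, 14 mm diameter, 150 mm long, parallel to the hinge, 255 mm from its axis, on two arms 67 mm either side of its middle. Open gap of 43 mm between bar and board edge. Pinch it from above, fingers closing across it; it turns between the fingers as the board tilts. 75 mm above the bench when flat, up to 310 mm at the top. x: towards the hinge, y: along the bar.
- hinge (a point): Middle of the board's hinge axis on the fixed stand, 75 mm above the bench; x level, from the free edge towards the hinge, y along the hinge, z up. Bar centre = here + 255 mm * (-cos t along x, sin t along z), t = joint board.
- board (a joint): Tilt of the wooden board (300 x 180 x 14 mm) in rad: 0 flat on its rests, grows as its free edge rises. Notches hold it at about 0.20, 0.30, 0.40, 0.50 and 0.60; it starts in one of them. It weighs 0.64 to 0.94 kg; 3 to 6 N at the bar lifts it slowly. The hinge is damped (0.6 Nm per rad/s): let go, it falls at about 1 rad/s. At 0 the pawl is set again by itself.
- ratchet (a point): Pivot of the pawl, on a post at the +y side of the stand. Going up, the weighted pawl clicks over the teeth of the board's quadrant, hardly felt; going down it locks in the next notch below. Past the top notch a cam tips it over backwards and the board can then come down. The cam is clamped differently each time: the pawl tips somewhere between 0.75 and 1.07 rad, about 0.045 before the end stop.
- buffer: The rubber end stop, a 16 mm spring plunger behind the hinge at the +y side (x 152, y 178, z 29 mm from this origin, which is 100 mm above the stand's). The board's travel ends against it, somewhere from 0.80 to 1.11 rad. Past first touch the force at the bar, square to the board, rises about 1.8 N per mm of bar travel. Over 75 N on it (20 N or 11 mm at the bar past touch) is leaning too hard.
- stand: Fixed grey steel stand. Origin on the bench, 110 mm from the hinge axis towards the free edge; x towards the hinge, z up. Base from -150 to 180 mm in x, -150 to 197 mm in y. The quadrant, pawl and stop are at y = 150 to 197 mm, up to 235 mm high.
- try_square: Bystander: steel try square lying flat, stock 100 x 18 x 16 mm, blade 130 mm long; origin under the middle of the stock.
- file: Bystander: flat file with a wooden handle, 260 mm long, 27 mm thick, lying on the bench; origin at bench height about half-way along.
- cup: Bystander: grey plastic cup, 72 mm across, 85 mm high, standing on the bench; origin at the centre of its foot.

How it is judged:
By the outcome, as a careful person would: the job done as asked, in the order asked, and still so for the second after the job is handed in, with the robot touching nothing.
It also fails if it takes over 61 s, if anything falls off the work surface, if the arm or the gripper's body presses on something with over 40 N, if the wrist force passes 120 N, or if a joint passes its speed limit or range.

ROBOT

A 7-joint arm with a two-finger parallel gripper is mounted at the origin on the work surface. World frame = base frame: x ahead of the robot, y to its left, z up, the work surface at z = 0. Lengths are in m, angles in rad, forces in N, time in s.
With the tool pointing down it reaches from about 0.4 to 0.85 m from the base axis. Payload 10.4 kg.
Tool frame: the origin (TCP) lies at the very end of the fingers, on their centre line; the grasp point (between the pads) lies manip.hold_point_z behind it (manip.hold_point_z is the distance from the TCP to the grasp point, in m); z points along the fingers, x is the direction in which the jaws open and shut, and the axes are right-handed (so a half turn about z gives the same grasp; the last joint's range is limited). The gripper opens to 85 mm and grips with 20 to 120 N. Pads are 22 mm wide; open, the fingers measure 114 mm over their backs; the gripper's body (76 mm by 85 mm) begins 54 mm behind the grasp point. The pads swing forward as they close: fully open they stand 13 mm farther back than shut.
Start: joints at [-0.023, 0.332, -0.065, 1.46, 0.022, 1.35, -0.088], TCP at [0.625, 0, 0.231] pointing down, gripper open.
Joint ranges: [-2.6, 2.6], [-0.5, 2.12], [-1.47, 1.34], [0.16, 2.42], [-1.27, 4.41], [0.06, 2.06], [-2.6, 2.6]. Speed limits (rad/s): [2.22, 2.22, 2.79, 2.79, 3.14, 3.14, 3.14].

INTERFACE

Orientations are given as a unit quaternion [x, y, z, w].
In Python, from workcell import readout, camera, camera_info, manip gives the robot as it stands.
- The arm moves only by the tool play_rows, never from a script. Its argument "rows" is a list of rows, each a list of 3 entries, a list of its own where there are three numbers: the shift along the world's x, y, z in mm, then the turn, a rotation vector about the world's x, y, z in degrees, then the finger opening in mm, from 0 to 85.4. In form: [[[tx, ty, tz], [rx, ry, rz], fingers], ...]. A call has 1 to 12 rows; each row shifts and turns the commanded pose from where the row before left it; what a row does not reach is not made up. A row lasts 1/8 s, in which the tool goes at most 62.5 mm and 10.7 degrees, less where a joint would pass 70% of its speed; a pose out of reach is approached as far as the arm can. A call with a gripper value outside its range is refused whole. The fingers move at their own pace and stop on an object; "force" is the grip in N (left out, the last holds). Time passes only in rows, so rows that do not move let the fingers close. It gives the time, the measured TCP pose, the force and the opening at its end, in the units of the state.
- readout.get_obs(): the state, without advancing time (a new reading comes with each control period).
- camera(name): name is "scene" or "side" or "wrist"; returns the picture (420x560x3 uint8, blue, green, red); there is no depth.
- camera_info(name): a dict with "fx", "fy", "cx", "cy" (pixels), "world_from_camera" (4x4, takes a point from camera to world coordinates). Camera axes: x right, y up, looking along -z (the intrinsics and any distortion apply to the point x, -y, -z); pixel columns grow to the right and rows downward; lengths in m; the calibration is good to about 2 mm. A picture is of the moment at which its call begins: read the wrist's pose just before it. camera_info takes no time and is no camera call; for the wrist camera it gives the pose at the moment of the call.
- manip.hand_in(): hands the job in, once; it reports no verdict.
The state is a dict: "clock": time; "joint_pos": joint angles; "joint_velocities": joint speeds; "tau": joint torques, N m; "position": TCP position; "ee_rot": TCP orientation; "ft_force": force on the tool from outside, world axes, zero at the start; "torque": the same for the moment, N m; "grip_width": opening from 0.0 (shut) to 1.0 (fully open).
Only numpy, scipy, OpenCV 4.12 (cv2) and the standard library are available. Lean on these libraries where they do the work, as an engineer would, in place of code of your own. Each camera call takes 0.05 s, during which the arm holds its last target.

## Working session

There is one attempt and no reset: what is moved stays moved. The work goes in short steps, Python scripts to look and compute and a tool call to move; the robot and the scene stay as the last step left them, time stands still between calls to the robot, and variables do not carry over. Pictures are saved under pics/ and viewed, and the job is handed in when it is done.

Besides the shell and the picture viewer there is one more tool, called after "Request:" in YAML: its name, and indented under it one key for each argument. play_rows: Moves the arm, as the interface text tells. Its arguments: {"type":"object","properties":{"rows":{"type":"array"},"force":{"type":"number"}},"required":["rows"]}

```bash
ls; mkdir -p pics; python3 - <<'E'
from workcell import readout, camera, camera_info, manip
import cv2
print(readout.get_obs()); print(manip.hold_point_z)
for n in ("scene","side","wrist"):
    cv2.imwrite(f"pics/{n}0.png",camera(n)); i=camera_info(n); print(n,i)
E
```

```text
pics
{'clock': 0.0, 'joint_pos': array([-0.02257414,  0.3329069 , -0.06470055,  1.46096113,  0.02159215,
        1.34992139, -0.08851712]), 'joint_velocities': array([-0.00120779, -0.00076033, -0.00100926,  0.0004372 , -0.00122917,
        0.0009365 ,  0.00023953]), 'tau': array([ 4.98105128e-04, -6.25449800e+01,  4.97091911e-02, -3.91610491e+01,
        1.63588714e-02,  9.83294769e-03, -6.01235030e-06]), 'position': array([ 6.24606569e-01, -1.99184748e-05,  2.30484614e-01]), 'ee_rot': array([ 9.99999718e-01, -1.13924986e-05, -7.50112492e-04,  3.14087918e-05]), 'ft_force': array([-0.12069743,  0.51758192,  0.2877298 ]), 'torque': array([-0.039289  ,  0.00552317, -0.04010139]), 'grip_width': 1.0019125098969515}
0.0187
scene {'fx': 388.97363615467356, 'fy': 388.97363615467356, 'cx': 275.00557416070336, 'cy': 211.6911345476326, 'world_from_camera': array([[ 0.88807151, -0.3056729 ,  0.3433556 ,  0.9204223 ],
       [ 0.4593061 ,  0.62111609, -0.63502182, -0.57379281],
       [-0.01915473,  0.72165011,  0.69199293,  0.78566786],
       [ 0.        ,  0.        ,  0.        ,  1.        ]])}
side {'fx': 477.6019844622815, 'fy': 477.6019844622815, 'cx': 283.9208162555739, 'cy': 218.96581247800407, 'world_from_camera': array([[-0.97585829,  0.13817669, -0.16913838,  0.43720962],
       [-0.2182466 , -0.64640053,  0.73111885,  0.7459786 ],
       [-0.00830755,  0.75038227,  0.66095191,  0.77654614],
       [ 0.        ,  0.        ,  0.        ,  1.        ]])}
wrist {'fx': 355.5132238338284, 'fy': 355.5132238338284, 'cx': 276.2557581454846, 'cy': 210.09156581036916, 'world_from_camera': array([[ 9.99999870e-01,  8.66907507e-05,  5.01666973e-04,
         6.24137470e-01],
       [-2.19707308e-04,  9.62396912e-01,  2.71647081e-01,
         6.96236419e-02],
       [-4.59253456e-04, -2.71647156e-01,  9.62396806e-01,
         3.73379416e-01],
       [ 0.00000000e+00,  0.00000000e+00,  0.00000000e+00,
         1.00000000e+00]])}
```

View pics/scene0.png

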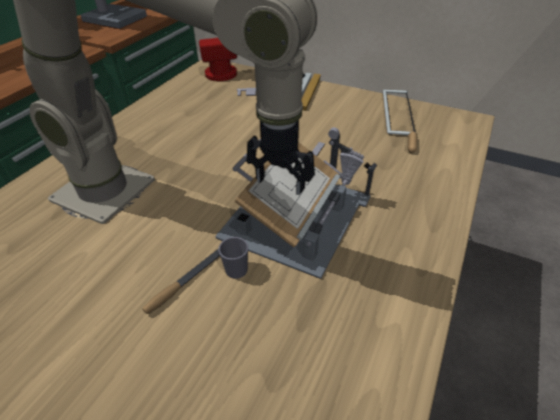

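View pics/side0.png

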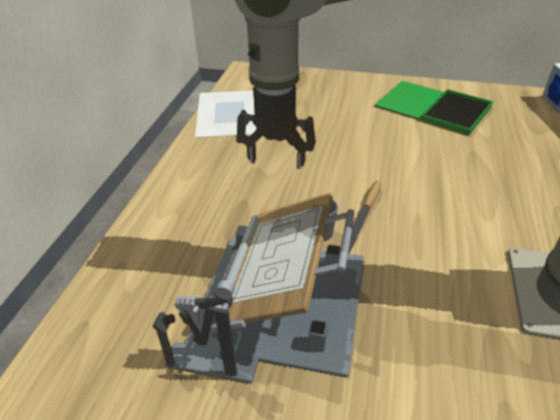

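View pics/wrist0.png

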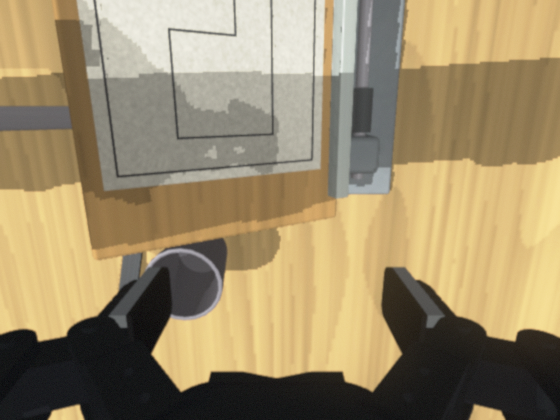

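```bash
python3 - <<'E'
import cv2
a=cv2.imread("pics/side0.png")[180:390,150:400]
cv2.imwrite("pics/side0z.png",cv2.resize(a,None,fx=2.8,fy=2.8,interpolation=cv2.INTER_CUBIC))
a=cv2.imread("pics/scene0.png")[110:290,190:400]
cv2.imwrite("pics/scene0z.png",cv2.resize(a,None,fx=3.3,fy=3.3,interpolation=cv2.INTER_CUBIC))
E
```

```text
(no output)
```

View pics/side0z.png

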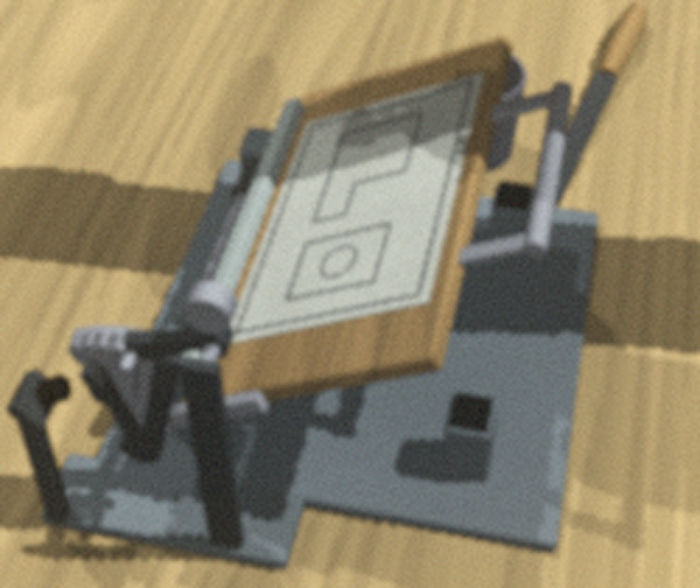

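View pics/scene0z.png

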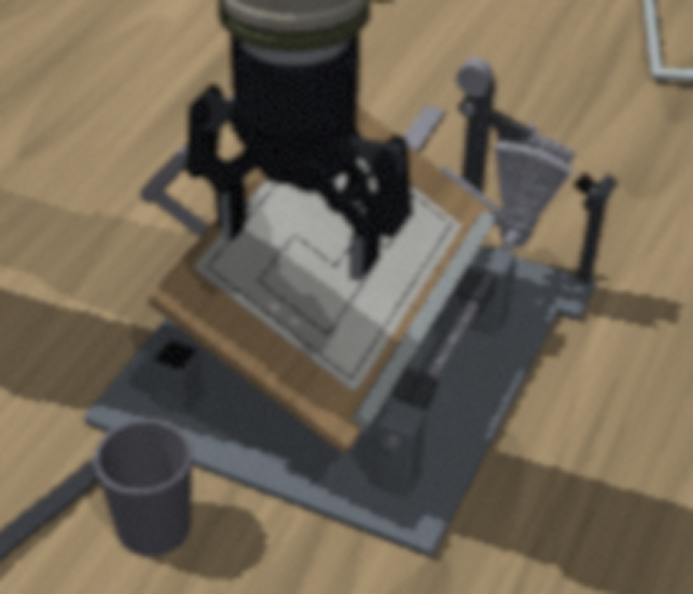

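```bash
cat > h.py <<'E'
from workcell import readout, camera, camera_info, manip
import cv2, numpy as np
from scipy.optimize import least_squares
def ray(i,u,v):
    T=i["world_from_camera"]; d=T[:3,:3]@np.array([(u-i["cx"])/i["fx"],-(v-i["cy"])/i["fy"],-1]); return T[:3,3],d
def onz(i,u,v,z):
    o,d=ray(i,u,v); return o+d*(z-o[2])/d[2]
def tri(a,b):
    (o1,d1),(o2,d2)=a,b
    s=np.linalg.lstsq(np.c_[d1,-d2],o2-o1,rcond=None)[0]
    p,q=o1+s[0]*d1,o2+s[1]*d2
    return (p+q)/2,np.linalg.norm(p-q)*1000
def proj(i,p):
    T=i["world_from_camera"]; c=T[:3,:3].T@(p-T[:3,3]); return np.array([i["cx"]-i["fx"]*c[0]/c[2],i["cy"]+i["fy"]*c[1]/c[2]])
E
python3 - <<'E'
from h import *
S,C=camera_info("side"),camera_info("scene")
sz=lambda u,v:(150+u/2.8-.3,180+v/2.8-.3); cz=lambda u,v:(190+u/3.3-.3,110+v/3.3-.3)
for z in (0,0.01):
  print(z)
  for n,p in dict(A=(597,212),B=(556,548),N=(300,505),D=(285,562),E=(62,460)).items(): print("side",n,onz(S,*sz(*p),z))
  for n,p in dict(A=(88,412),F=(437,552),G=(590,300)).items(): print("scene",n,onz(C,*cz(*p),z))
print("bar -y end",tri(ray(S,*sz(562,92)),ray(C,*cz(146,191))))
# board corners: hinge-side -y, free -y
print("board free -y",tri(ray(S,*sz(507,40)),ray(C,*cz(152,298))))
print("board hinge -y",tri(ray(S,*sz(300,103)),ray(C,*cz(350,440))))
E
```

```text
0
side A [ 0.43417751 -0.02872623  0.        ]
side B [0.43070182 0.2765799  0.        ]
side N [0.59886965 0.28137617 0.        ]
side D [0.59752511 0.32307308 0.        ]
side E [0.76580276 0.28237338 0.        ]
scene A [ 0.4271483 -0.0053272  0.       ]
scene F [ 0.74267798 -0.00877685  0.        ]
scene G [0.75930682 0.31306134 0.        ]
0.01
side A [ 0.43421655 -0.01874994  0.01      ]
side B [0.43078563 0.2826246  0.01      ]
side N [0.59678787 0.2873591  0.01      ]
side D [0.59546064 0.32851906 0.01      ]
side E [0.76157129 0.28834348 0.01      ]
scene A [ 0.4334267  -0.01256264  0.01      ]
scene F [ 0.74494031 -0.01596839  0.01      ]
scene G [0.7613575  0.30177344 0.01      ]
bar -y end (array([0.46669174, 0.06109581, 0.19791065]), np.float64(3.9087714393968307))
board free -y (array([ 0.5152259 , -0.01684483,  0.17276705]), np.float64(0.45250570496971804))
board hinge -y (array([ 0.67093819, -0.00923069,  0.09049209]), np.float64(3.406109629731557))
```

Request:
play_rows:
  rows:
    - [[0, 0, 30], [0, 0, 0], 50]
    - [[-31, 27, 10], [0, 0, 0], 50]
    - [[-31, 27, 0], [0, 0, 0], 50]
    - [[-31, 27, 0], [0, 0, 0], 50]
    - [[-31, 27, 0], [0, 0, 0], 50]
    - [[-32, 27, 0], [0, 0, 0], 50]
    - [[0, 0, 0], [0, 0, 0], 50]
    - [[0, 0, 0], [0, 0, 0], 50]
  force: 45

```text
clock: 1.15
position: [0.4694, 0.1344, 0.2713]
ee_rot: [1.0, -0.0, 0.0, 0.0]
ft_force: [-0.3, -0.7, 1.0]
grip_width: 0.592
```

```bash
python3 - <<'E'
from h import *
o=readout.get_obs(); print(o["clock"],o["position"],o["ft_force"],o["grip_width"])
w=camera_info("wrist"); cv2.imwrite("pics/w1.png",camera("wrist"))
cv2.imwrite("pics/s1.png",camera("side")); cv2.imwrite("pics/c1.png",camera("scene"))
S=camera_info("side");C=camera_info("scene")
for p in ([.468,.060,.197],[.468,.135,.197],[.467,.210,.197]): print(proj(w,np.array(p)),proj(S,np.array(p)),proj(C,np.array(p)))
a=cv2.imread("pics/s1.png")[180:390,150:400]
b=cv2.imread("pics/c1.png")[110:290,190:400]
cv2.imwrite("pics/s1z.png",np.hstack([cv2.resize(a,(400,336)),cv2.resize(b,(392,336))]))
E
```

```text
1.15 [0.46938931 0.13441938 0.27134832] [-0.26611598 -0.73883781  0.97785349] 0.5920032576173629
[275.20897516 324.28891405] [350.736358   212.10053494] [234.94516902 168.51253095]
[275.03490768 221.77839102] [345.76141535 239.38060741] [250.05908158 152.65207746]
[273.11072804  99.09033523] [340.69685069 270.59142877] [263.49334727 138.12799825]
```

View pics/w1.png

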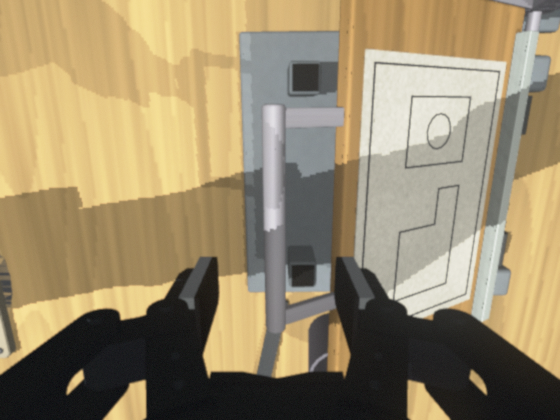

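View pics/s1z.png

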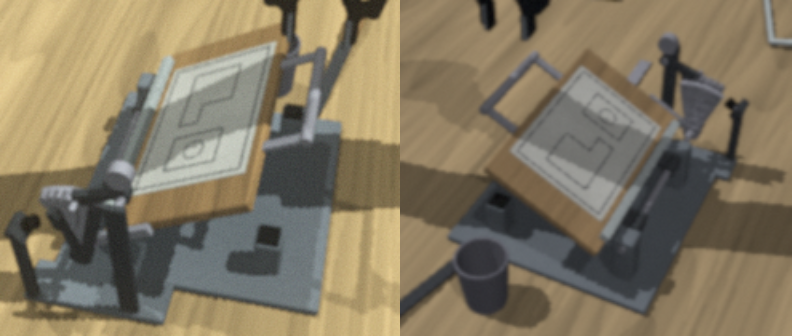

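Request:
play_rows:
  rows:
    - [[0, -3, -30], [0, 0, 0], 38]
    - [[0, 0, -20], [0, 0, 0], 38]
    - [[0, 0, -20], [0, 0, 0], 38]
    - [[0, 0, -16], [0, 0, 0], 38]
    - [[0, 0, -10], [0, 0, 0], 38]
    - [[0, 0, 0], [0, 0, 0], 38]
    - [[0, 0, 0], [0, 0, 0], 38]
  force: 45

```text
clock: 2.17
position: [0.4694, 0.1321, 0.176]
ee_rot: [1.0, -0.0, 0.001, -0.0]
ft_force: [0.3, -0.6, 1.2]
grip_width: 0.443
```

```bash
python3 - <<'E'
from h import *
cv2.imwrite("pics/w2.png",camera("wrist"))
a=camera("side")[130:340,200:450]
b=camera("scene")[60:240,180:390]
cv2.imwrite("pics/s2z.png",np.hstack([cv2.resize(a,(400,336)),cv2.resize(b,(392,336))]))
E
```

```text
(no output)
```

View pics/w2.png

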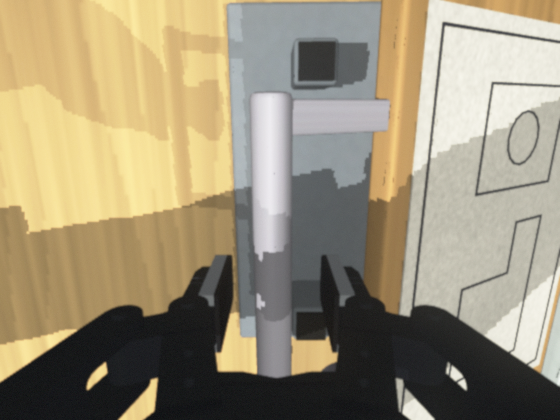

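View pics/s2z.png

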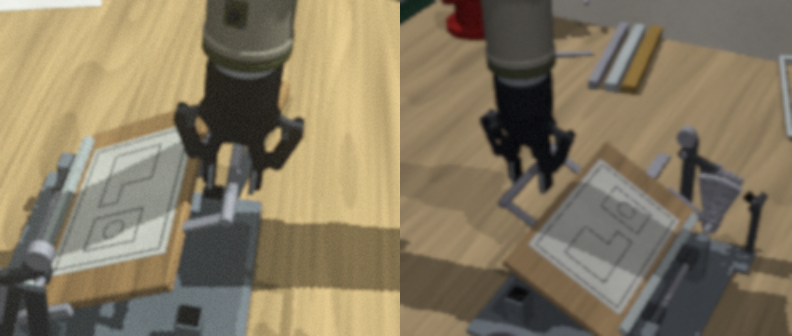

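The bar (columns 252–293, at column 273) runs between the open fingers (inner faces at columns 232 and 322), so I close on it.

Request:
play_rows:
  rows:
    - [[-1, 0, -1], [0, 0, 0], 5]
    - [[0, 0, 0], [0, 0, 0], 5]
    - [[0, 0, 0], [0, 0, 0], 5]
    - [[0, 0, 0], [0, 0, 0], 5]
    - [[0, 0, 0], [0, 0, 0], 5]
    - [[0, 0, 0], [0, 0, 0], 5]
  force: 50

```text
clock: 3.08
position: [0.468, 0.1321, 0.1744]
ee_rot: [1.0, 0.0, 0.0, -0.0]
ft_force: [-0.0, 0.4, 0.4]
grip_width: 0.149
```

```bash
python3 - <<'E'
from h import *
o=readout.get_obs(); print(o["clock"],o["position"],o["ft_force"],o["grip_width"]*85.4)
t=np.arange(.5,1.16,.02); x=255*(np.cos(.5)-np.cos(t)); z=255*(np.sin(t)-np.sin(.5))
for a,b,c in zip(t,x,z): print(f"{a:.2f} {b:.1f} {c:.1f}")
E
```

```text
3.075 [0.46802989 0.13206553 0.17440174] [-0.02442499  0.35479467  0.36706769] 12.740807112995428
0.50 0.0 0.0
0.52 2.5 4.5
0.54 5.1 8.9
0.56 7.7 13.2
0.58 10.5 17.5
0.60 13.3 21.7
0.62 16.2 25.9
0.64 19.2 30.0
0.66 22.3 34.1
0.68 25.5 38.1
0.70 28.7 42.0
0.72 32.1 45.9
0.74 35.5 49.7
0.76 39.0 53.4
0.78 42.5 57.1
0.80 46.1 60.7
0.82 49.8 64.2
0.84 53.6 67.6
0.86 57.4 71.0
0.88 61.3 74.3
0.90 65.3 77.5
0.92 69.3 80.6
0.94 73.4 83.7
0.96 77.5 86.6
0.98 81.7 89.5
1.00 86.0 92.3
1.02 90.3 95.0
1.04 94.7 97.7
1.06 99.1 100.2
1.08 103.6 102.6
1.10 108.1 105.0
1.12 112.7 107.3
1.14 117.3 109.4
```

Request:
play_rows:
  rows:
    - [[2.5, 0, 4.5], [0, 0, 0], 5]
    - [[2.6, 0, 4.4], [0, 0, 0], 5]
    - [[2.6, 0, 4.3], [0, 0, 0], 5]
    - [[2.8, 0, 4.3], [0, 0, 0], 5]
    - [[2.8, 0, 4.2], [0, 0, 0], 5]
    - [[0, 0, 0], [0, 0, 0], 5]

```text
clock: 3.82
position: [0.4814, 0.1321, 0.1965]
ee_rot: [1.0, -0.0, 0.0, -0.0]
ft_force: [-4.0, 1.3, -1.0]
grip_width: 0.143
```

```bash
python3 - <<'E'
from h import *
o=readout.get_obs(); print(o["clock"],o["position"],o["ft_force"],o["grip_width"]*85.4)
a=camera("side")[130:340,200:450]
b=camera("scene")[60:240,180:390]
cv2.imwrite("pics/s3z.png",np.hstack([cv2.resize(a,(400,336)),cv2.resize(b,(392,336))]))
E
```

```text
3.825 [0.48136693 0.13210451 0.19652019] [-4.01414754  1.334301   -0.95634658] 12.240109792241107
```

View pics/s3z.png

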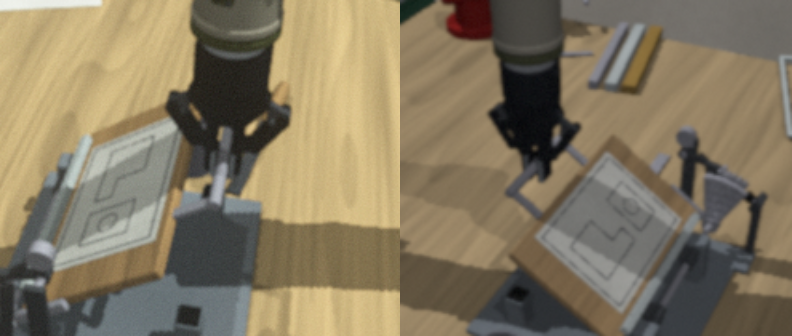

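Request:
play_rows:
  rows:
    - [[2.7, 0, 4.2], [0, 0, 0], 5]
    - [[2.8, 0, 4.1], [0, 0, 0], 5]
    - [[3.0, 0, 4.1], [0, 0, 0], 5]
    - [[3.2, 0, 4.0], [0, 0, 0], 5]
    - [[3.2, 0, 3.9], [0, 0, 0], 5]
    - [[3.4, 0, 3.9], [0, 0, 0], 5]
    - [[3.4, 0, 3.8], [0, 0, 0], 5]
    - [[0, 0, 0], [0, 0, 0], 5]

```text
clock: 4.92
position: [0.5032, 0.1323, 0.2251]
ee_rot: [1.0, 0.0, 0.0, -0.0]
ft_force: [-8.5, 2.2, 3.8]
grip_width: 0.146
```

Request:
play_rows:
  rows:
    - [[2.6, 0, 4.6], [0, 0, 0], 5]
    - [[3.5, 0, 3.7], [0, 0, 0], 5]
    - [[3.5, 0, 3.7], [0, 0, 0], 5]
    - [[0, 0, 0], [0, 0, 0], 5]

```text
clock: 5.42
position: [0.5138, 0.1323, 0.2366]
ee_rot: [1.0, -0.0, 0.001, -0.0]
ft_force: [3.8, 4.1, -7.1]
grip_width: 0.144
```

Request:
play_rows:
  rows:
    - [[4.0, 0.3, 3.1], [0, 0, 0], 5]
    - [[3.8, 0, 3.4], [0, 0, 0], 5]
    - [[0, 0, 0], [0, 0, 0], 5]

```text
clock: 5.8
position: [0.5207, 0.1324, 0.2431]
ee_rot: [1.0, -0.0, 0.0, -0.0]
ft_force: [-2.8, 2.3, -1.1]
grip_width: 0.148
```

Request:
play_rows:
  rows:
    - [[3.8, 0, 3.4], [0, 0, 0], 5]
    - [[3.9, 0, 3.3], [0, 0, 0], 5]
    - [[0, 0, 0], [0, 0, 0], 5]

```text
clock: 6.18
position: [0.5269, 0.1324, 0.2489]
ee_rot: [1.0, 0.0, -0.002, 0.0]
ft_force: [-9.6, 1.9, -3.4]
grip_width: 0.142
```

Request:
play_rows:
  rows:
    - [[0, 0, 0], [0, 0, 0], 5]
    - [[0, 0, 0], [0, 0, 0], 5]

```text
clock: 6.42
position: [0.5268, 0.1324, 0.2488]
ee_rot: [1.0, 0.0, -0.002, 0.0]
ft_force: [-9.2, 3.0, -3.1]
grip_width: 0.142
```

```bash
python3 - <<'E'
from h import *
o=readout.get_obs(); print(o["clock"],o["position"],o["ft_force"],o["torque"],o["grip_width"]*85.4)
a=camera("side")[180:400,130:380]
b=camera("scene")[100:280,240:430]
cv2.imwrite("pics/s4z.png",np.hstack([cv2.resize(a,(400,352)),cv2.resize(b,(372,352))]))
E
```

```text
6.425 [0.52679231 0.13236239 0.24877623] [-9.15904555  2.99349199 -3.10891315] [0.56768424 1.96414256 0.05758684] 12.141750409917222
```

View pics/s4z.png

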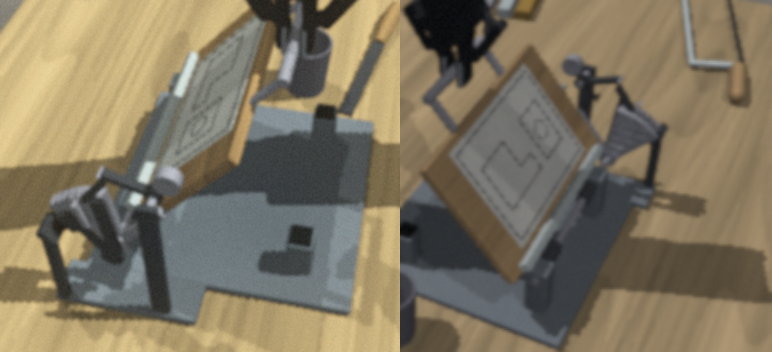

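```bash
python3 - <<'E'
import numpy as np
t=np.r_[np.arange(.86,.05,-.03),.05,.035,.02,.01,0]
x=693.7-255*np.cos(t); z=55.8+255*np.sin(t)
px,pz=528.1,249.3
for a,b,c in zip(t,x,z):
    dx,dz=round(b-px,1),round(c-pz,1); px+=dx;pz+=dz
    print(f"{a:.3f} [{dx:.1f},0,{dz:.1f}] at {px:.1f} {pz:.1f}")
E
```

```text
0.860 [-0.8,0,-0.3] at 527.3 249.0
0.830 [-5.7,0,-5.0] at 521.6 244.0
0.800 [-5.6,0,-5.3] at 516.0 238.7
0.770 [-5.4,0,-5.4] at 510.6 233.3
0.740 [-5.2,0,-5.6] at 505.4 227.7
0.710 [-5.1,0,-5.7] at 500.3 222.0
0.680 [-4.9,0,-5.9] at 495.4 216.1
0.650 [-4.7,0,-6.0] at 490.7 210.1
0.620 [-4.5,0,-6.1] at 486.2 204.0
0.590 [-4.4,0,-6.3] at 481.8 197.7
0.560 [-4.2,0,-6.4] at 477.6 191.3
0.530 [-3.9,0,-6.6] at 473.7 184.7
0.500 [-3.8,0,-6.6] at 469.9 178.1
0.470 [-3.5,0,-6.8] at 466.4 171.3
0.440 [-3.4,0,-6.9] at 463.0 164.4
0.410 [-3.2,0,-7.0] at 459.8 157.4
0.380 [-2.9,0,-7.0] at 456.9 150.4
0.350 [-2.7,0,-7.2] at 454.2 143.2
0.320 [-2.6,0,-7.2] at 451.6 136.0
0.290 [-2.3,0,-7.3] at 449.3 128.7
0.260 [-2.0,0,-7.3] at 447.3 121.4
0.230 [-1.9,0,-7.5] at 445.4 113.9
0.200 [-1.6,0,-7.4] at 443.8 106.5
0.170 [-1.4,0,-7.6] at 442.4 98.9
0.140 [-1.2,0,-7.5] at 441.2 91.4
0.110 [-1.0,0,-7.6] at 440.2 83.8
0.080 [-0.7,0,-7.6] at 439.5 76.2
0.050 [-0.5,0,-7.7] at 439.0 68.5
0.035 [-0.1,0,-3.8] at 438.9 64.7
0.020 [-0.1,0,-3.8] at 438.8 60.9
0.010 [-0.1,0,-2.6] at 438.7 58.3
0.000 [-0.0,0,-2.5] at 438.7 55.8
```

Request:
play_rows:
  rows:
    - [[-0.8, 0, -0.3], [0, 0, 0], 5]
    - [[-5.7, 0, -5.0], [0, 0, 0], 5]
    - [[-5.6, 0, -5.3], [0, 0, 0], 5]
    - [[-5.4, 0, -5.4], [0, 0, 0], 5]
    - [[0, 0, 0], [0, 0, 0], 5]

```text
clock: 7.15
position: [0.5103, 0.1323, 0.2333]
ee_rot: [1.0, 0.0, 0.0, 0.0]
ft_force: [-3.2, 3.0, 1.6]
grip_width: 0.145
```

Request:
play_rows:
  rows:
    - [[-5.2, 0, -5.6], [0, 0, 0], 5]
    - [[-5.1, 0, -5.7], [0, 0, 0], 5]
    - [[-4.9, 0, -5.9], [0, 0, 0], 5]
    - [[-4.7, 0, -6.0], [0, 0, 0], 5]
    - [[-4.5, 0, -6.1], [0, 0, 0], 5]
    - [[0, 0, 0], [0, 0, 0], 5]

```text
clock: 7.9
position: [0.4856, 0.1321, 0.2031]
ee_rot: [1.0, 0.0, -0.001, 0.0]
ft_force: [-3.1, 1.8, -1.0]
grip_width: 0.147
```

Request:
play_rows:
  rows:
    - [[-4.4, 0, -6.3], [0, 0, 0], 5]
    - [[-4.2, 0, -6.4], [0, 0, 0], 5]
    - [[0, 0, 0], [0, 0, 0], 5]

```text
clock: 8.28
position: [0.4773, 0.1321, 0.1906]
ee_rot: [1.0, -0.0, -0.0, 0.0]
ft_force: [-2.9, 1.1, -1.2]
grip_width: 0.145
```

Passed the 0.60 notch with the weight still on the hand: the pawl is out. Continuing down.

Request:
play_rows:
  rows:
    - [[-3.9, 0, -6.6], [0, 0, 0], 5]
    - [[-3.8, 0, -6.6], [0, 0, 0], 5]
    - [[-3.5, 0, -6.8], [0, 0, 0], 5]
    - [[-3.4, 0, -6.9], [0, 0, 0], 5]
    - [[0, 0, 0], [0, 0, 0], 5]

```text
clock: 8.9
position: [0.4625, 0.132, 0.1636]
ee_rot: [1.0, -0.0, -0.001, 0.0]
ft_force: [-3.5, 0.0, -2.0]
grip_width: 0.147
```

Request:
play_rows:
  rows:
    - [[-3.2, 0, -7.0], [0, 0, 0], 5]
    - [[-2.9, 0, -7.0], [0, 0, 0], 5]
    - [[-2.7, 0, -7.2], [0, 0, 0], 5]
    - [[-2.6, 0, -7.2], [0, 0, 0], 5]
    - [[0, 0, 0], [0, 0, 0], 5]

```text
clock: 9.52
position: [0.4511, 0.1319, 0.1354]
ee_rot: [1.0, -0.0, -0.001, 0.0]
ft_force: [-3.8, -1.9, -2.0]
grip_width: 0.148
```

Request:
play_rows:
  rows:
    - [[-2.3, 0, -7.3], [0, 0, 0], 5]
    - [[-2.0, 0, -7.3], [0, 0, 0], 5]
    - [[-1.9, 0, -7.5], [0, 0, 0], 5]
    - [[-1.6, 0, -7.4], [0, 0, 0], 5]
    - [[0, 0, 0], [0, 0, 0], 5]

```text
clock: 10.15
position: [0.4428, 0.1319, 0.1057]
ee_rot: [1.0, -0.0, -0.001, 0.0]
ft_force: [-5.9, -1.6, -1.7]
grip_width: 0.145
```

Request:
play_rows:
  rows:
    - [[-1.8, 0, -7.6], [0, 0, 0], 5]
    - [[-1.3, 0, -7.5], [0, 0, 0], 5]
    - [[-1.0, 0, -7.6], [0, 0, 0], 5]
    - [[-0.7, 0, -7.6], [0, 0, 0], 5]
    - [[0, 0, 0], [0, 0, 0], 5]

```text
clock: 10.78
position: [0.4381, 0.1318, 0.0755]
ee_rot: [1.0, -0.0, -0.001, 0.0]
ft_force: [-7.7, -2.9, -1.3]
grip_width: 0.142
```

Request:
play_rows:
  rows:
    - [[-0.3, 0, -4.0], [0, 0, 0], 5]
    - [[-0.2, 0, -3.7], [0, 0, 0], 5]
    - [[-0.1, 0, -3.8], [0, 0, 0], 5]
    - [[-0.1, 0, -3.8], [0, 0, 0], 5]
    - [[0, 0, 0], [0, 0, 0], 5]

```text
clock: 11.4
position: [0.4369, 0.1318, 0.0601]
ee_rot: [1.0, -0.0, -0.002, 0.001]
ft_force: [-8.6, -1.8, -2.9]
grip_width: 0.147
```

Request:
play_rows:
  rows:
    - [[-0.5, 0, -1.5], [0, 0, 0], 5]
    - [[0, 0, -1.5], [0, 0, 0], 5]
    - [[0, 0, 0], [0, 0, 0], 5]

```text
clock: 11.78
position: [0.4369, 0.1318, 0.0574]
ee_rot: [1.0, -0.0, -0.001, 0.001]
ft_force: [-7.2, -1.6, -1.8]
grip_width: 0.147
```

Request:
play_rows:
  rows:
    - [[0, 0, -1.0], [0, 0, 0], 5]
    - [[0, 0, -1.0], [0, 0, 0], 5]
    - [[0, 0, 0], [0, 0, 0], 5]

```text
clock: 12.15
position: [0.4369, 0.1318, 0.0554]
ee_rot: [1.0, -0.0, -0.001, 0.001]
ft_force: [-9.2, -1.4, -2.5]
grip_width: 0.144
```

Still carried; a bit further until the rests take it.

Request:
play_rows:
  rows:
    - [[-0.4, 0, -1.0], [0, 0, 0], 5]
    - [[0, 0, -1.0], [0, 0, 0], 5]
    - [[0, 0, 0], [0, 0, 0], 5]

```text
clock: 12.52
position: [0.4367, 0.1318, 0.0534]
ee_rot: [1.0, -0.0, -0.001, 0.0]
ft_force: [-6.1, -2.2, -3.5]
grip_width: 0.144
```

```bash
python3 - <<'E'
from h import *
o=readout.get_obs(); print(o["clock"],o["position"],o["ft_force"],o["torque"])
cv2.imwrite("pics/w5.png",camera("wrist"))
a=camera("side")[180:400,130:380]
b=camera("scene")[100:280,200:390]
cv2.imwrite("pics/s5z.png",np.hstack([cv2.resize(a,(400,352)),cv2.resize(b,(372,352))]))
E
```

```text
12.525 [0.43674107 0.1318142  0.05344081] [-6.14660138 -2.17015332 -3.45924682] [-0.26550591  0.94866837  0.10258446]
```

View pics/s5z.png

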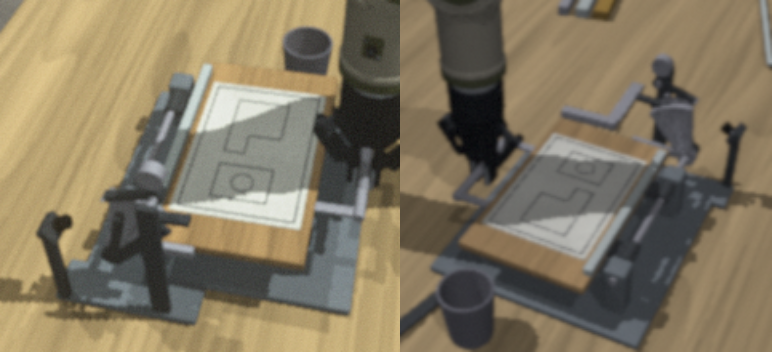

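View pics/w5.png

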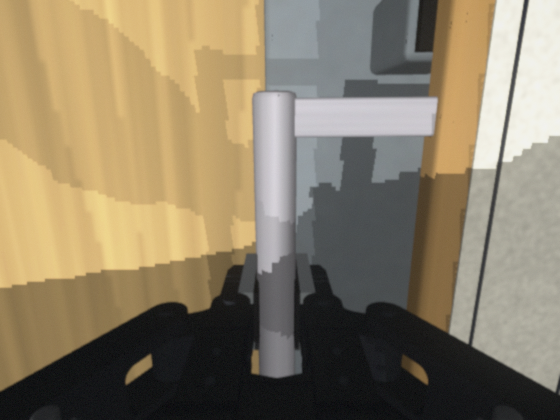

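Request:
play_rows:
  rows:
    - [[0, 0, -1.0], [0, 0, 0], 5]
    - [[0, 0, -1.0], [0, 0, 0], 5]
    - [[0, 0, 0], [0, 0, 0], 5]

```text
clock: 13.05
position: [0.4367, 0.1318, 0.0514]
ee_rot: [1.0, -0.0, -0.001, 0.0]
ft_force: [-5.7, -0.9, -4.5]
grip_width: 0.147
```

Request:
play_rows:
  rows:
    - [[0, 0, -1.0], [0, 0, 0], 5]
    - [[0, 0, 0], [0, 0, 0], 5]

```text
clock: 13.3
position: [0.4367, 0.1318, 0.0504]
ee_rot: [1.0, -0.0, -0.001, 0.0]
ft_force: [-6.7, -1.1, -3.8]
grip_width: 0.141
```

Request:
play_rows:
  rows:
    - [[0, 0, -1.0], [0, 0, 0], 5]
    - [[0, 0, 0], [0, 0, 0], 5]

```text
clock: 13.55
position: [0.4367, 0.1318, 0.0494]
ee_rot: [1.0, -0.0, -0.001, 0.0]
ft_force: [-5.9, -1.3, -2.1]
grip_width: 0.149
```

Request:
play_rows:
  rows:
    - [[0, 0, -1.0], [0, 0, 0], 5]
    - [[0, 0, 0], [0, 0, 0], 5]

```text
clock: 13.8
position: [0.4367, 0.1318, 0.0487]
ee_rot: [1.0, -0.0, -0.001, 0.0]
ft_force: [-6.6, -2.1, 0.3]
grip_width: 0.145
```

Request:
play_rows:
  rows:
    - [[0, 0, -1.0], [0, 0, 0], 5]
    - [[0, 0, 0], [0, 0, 0], 5]

```text
clock: 14.05
position: [0.4368, 0.1318, 0.0485]
ee_rot: [1.0, -0.0, -0.001, 0.001]
ft_force: [-12.5, -4.0, 13.8]
grip_width: 0.143
```

```bash
python3 - <<'E'
from h import *
S=camera_info("side");C=camera_info("scene")
a=camera("side"); b=camera("scene")
for z in (.075,.085):
  for y in (.057,.207): print(z,y,proj(S,np.array([.4367,y,z])),proj(C,np.array([.4367,y,z])))
cv2.imwrite("pics/s6z.png",np.hstack([cv2.resize(a[210:340,300:420],None,fx=3.3,fy=3.3),cv2.resize(b[140:270,190:310],None,fx=3.3,fy=3.3)]))
E
```

```text
0.075 0.057 [361.28525945 259.02838087] [228.61230565 201.84110943]
0.075 0.207 [352.9476141  318.14496749] [255.67148373 171.24230772]
0.085 0.057 [361.77620978 255.57362407] [228.23613826 199.1067736 ]
0.085 0.207 [353.43707642 314.70414235] [255.48984485 168.55045036]
```

View pics/s6z.png

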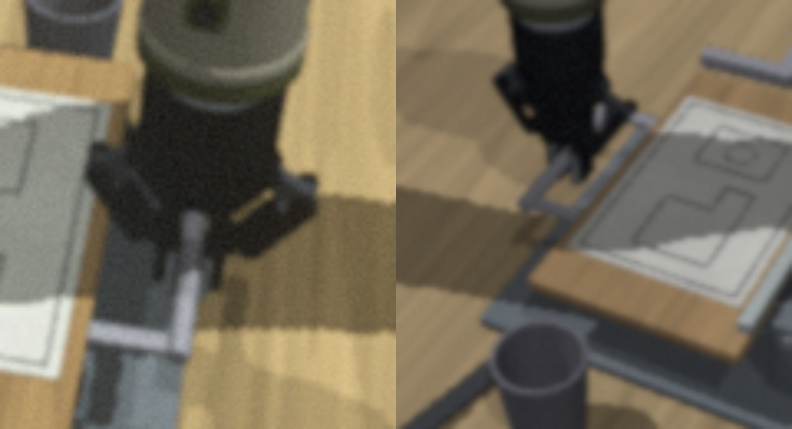

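The rests took the load (fz jumped to +13.8 N) and the bar end is at about (354, 317) in the side view, against (353, 318) predicted for 75 mm. I ease off and let go.

Request:
play_rows:
  rows:
    - [[-0.3, 0, 1.0], [0, 0, 0], 5]
    - [[0, 0, 0], [0, 0, 0], 5]
    - [[0, 0, 0], [0, 0, 0], 24]
    - [[0, 0, 0], [0, 0, 0], 34]
    - [[0, 0, 0], [0, 0, 0], 36]
    - [[0, 0, 0], [0, 0, 0], 36]
    - [[0, 0, 0], [0, 0, 0], 36]

```text
clock: 15.02
position: [0.4372, 0.1324, 0.0489]
ee_rot: [1.0, 0.0, 0.0, -0.0]
ft_force: [-0.4, 0.3, 0.3]
grip_width: 0.42
```

```bash
python3 - <<'E'
from h import *
cv2.imwrite("pics/w7.png",camera("wrist"))
E
```

```text
(no output)
```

View pics/w7.png

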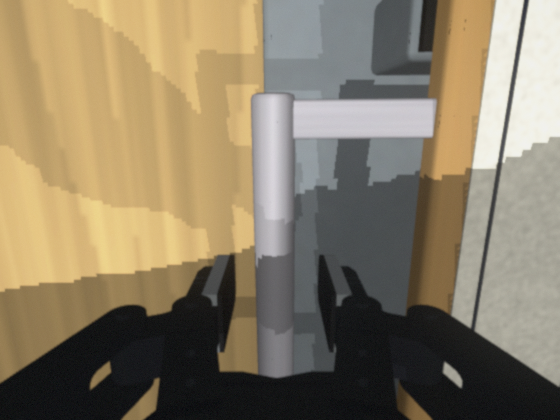

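The fingers are open, with the bar (columns 253–294) clear of both pads at columns 235 and 318. Retreating straight up.

Request:
play_rows:
  rows:
    - [[0, 0, 5], [0, 0, 0], 36]
    - [[0, 0, 15], [0, 0, 0], 36]
    - [[0, 0, 25], [0, 0, 0], 36]
    - [[0, 0, 35], [0, 0, 0], 36]
    - [[0, 0, 40], [0, 0, 0], 36]
    - [[0, 0, 40], [0, 0, 0], 36]
    - [[0, 0, 0], [0, 0, 0], 36]
    - [[0, 0, 0], [0, 0, 0], 36]

```text
clock: 16.08
position: [0.4369, 0.1323, 0.209]
ee_rot: [1.0, 0.0, 0.0, -0.0]
ft_force: [-0.7, 0.6, -0.3]
grip_width: 0.42
```

```bash
python3 - <<'E'
from h import *
o=readout.get_obs(); print(o["clock"],o["position"],o["ft_force"])
cv2.imwrite("pics/s8.png",camera("side")); cv2.imwrite("pics/c8.png",camera("scene"))
a=cv2.imread("pics/s8.png");b=cv2.imread("pics/c8.png")
cv2.imwrite("pics/s8z.png",np.hstack([cv2.resize(a,(400,300)),cv2.resize(b,(400,300))]))
E
```

```text
16.075 [0.4368893  0.13225761 0.20896678] [-0.69690771  0.61575322 -0.30611311]
```

View pics/s8z.png

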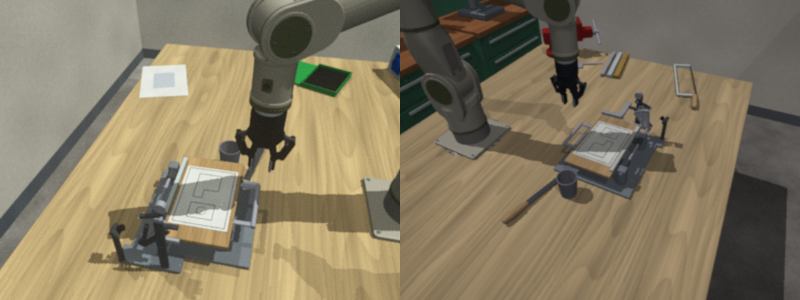

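```bash
python3 - <<'E'
import cv2,numpy as np
f=lambda n,r:cv2.resize(cv2.imread(n)[r[0]:r[1],r[2]:r[3]],(390,290))
A=np.hstack([f("pics/scene0.png",(120,285,180,400)),f("pics/c8.png",(120,285,180,400))])
B=np.hstack([f("pics/side0.png",(190,380,150,400)),f("pics/s8.png",(190,380,150,400))])
cv2.imwrite("pics/cmp.png",np.vstack([A,B]))
E
```

```text
(no output)
```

View pics/cmp.png

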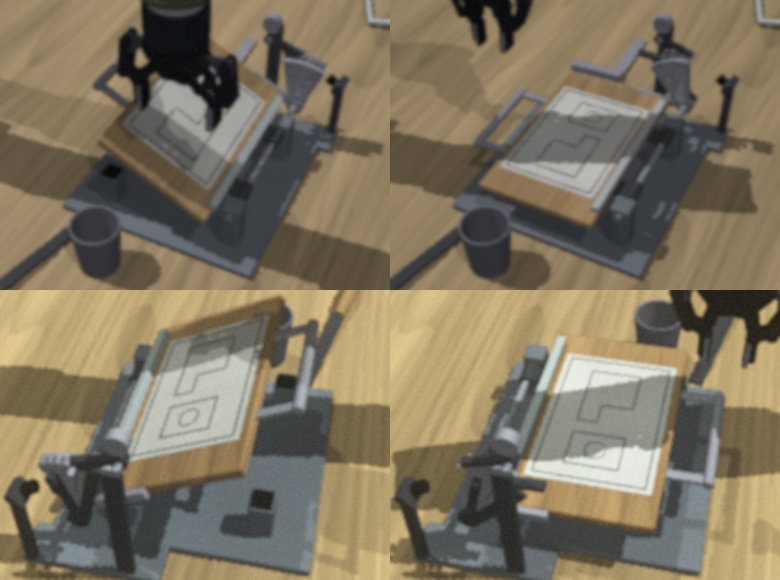

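The board lies flat and the robot is clear of it. The cup, the file and the L-shaped piece behind the board appear at the same pixels as at the start.

```bash
python3 -c "
from workcell import manip; print(manip.hand_in())"
```

```text
the job is handed in; nothing more can be done
None
```

The board now lies flat on its rests, the bar is released and the job is handed in, at about 16 s of the 61 s allowed.

- **Raising:** I took the bar at about 0.5 rad and raised the board past the top notch. At about 0.86 rad I felt the end stop. The force at the bar, square to the board, rose from about 3 N to 9–10 N, roughly 4 mm past first touch, against limits of 20 N and 11 mm. I did not check the pawl's tipping by eye. On the way down the board passed every notch without catching.
- **Lowering:** I lowered it with the bar in hand until the rests took the load. The vertical force was 0.3 N, then 13.8 N after one more 1 mm step. I eased back 1 mm before opening the fingers.
- **Last checks:** After release the force on the tool was about zero. With the fingers still closed, the bar end in the side view was within about 1.5 pixels of where a 75 mm height puts it. The before and after pictures show the cup, file and try square unmoved; the square was half hidden in the first pictures, so only its visible part could be compared.
- **What disagreed:**
  - My arc was off by about a millimetre in places. This put up to 9 N along the board while raising and about 9 N near the bottom, and I corrected it on the way.
  - The rests took the load about 7 mm lower at the tool than my arc predicted, probably because the bar slid a little in the fingers.

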